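Book out the screw tin, then hold the chest lid for the workmate

ROBOT

A 6-joint arm with a two-finger parallel gripper is mounted at the origin on the work surface. World frame = base frame: x ahead of the robot, y to its left, z up, the work surface at z = 0. Lengths are in m, angles in degrees, forces in N, time in s.
With the tool pointing down it reaches from about 0.4 to 0.825 m from the base axis. Payload 7 kg.
Tool frame: the origin (TCP) lies at the centre of the arm's flange, where the gripper is bolted on; the fingertips stand 173 mm ahead of it and the grasp point (between the pads) lies manip.pinch_z ahead of it (manip.pinch_z is the distance from the TCP to the grasp point, in m); z points along the fingers, y is the line along which they close (so a half turn about z gives the same grasp; the last joint's range is limited). The gripper opens to 85 mm and grips with 20 to 120 N. Pads are 22 mm wide; open, the fingers measure 114 mm over their backs; the gripper's body (76 mm by 85 mm) begins 54 mm behind the grasp point. The pads swing forward as they close: fully open they stand 13 mm farther back than shut.
Start: joints at [88.528, 20.546, 0.682, 0, -70.136, -16.507], TCP at [0.208, 0.642, 0.405] pointing down, gripper open.
Joint ranges: [-176.03, 176.03], [-82.01, 121.73], [-58.28, 71.71], [-173.87, 95.51], [-174.79, -0.11], [-173.66, 173.66]. Speed limits (degrees/s): [136.94, 136.94, 172.46, 180, 180, 180].

INTERFACE

Orientations are given as a 3x3 rotation matrix whose columns are the frame's x, y, z axes.
In Python, from bench import manip gives the robot as it stands.
- The arm moves only by the tool step_arm, never from a script. Its argument "deltas" is a list that holds one entry, the list of rows, each a list of 4 numbers: the shift along the tool's x, y, z in mm, then the turn about the tool's z in degrees. In form: [[[tx, ty, tz, yaw], ...]]. A call has 1 to 20 rows; each row shifts and turns the commanded pose from where the row before left it, along the tool's axes as they then stand; what a row does not reach is not made up. A row lasts 1/12 s, in which the tool goes at most 41.7 mm and 7.16 degrees, less where a joint would pass 70% of its speed; a pose out of reach is approached as far as the arm can. A call with a gripper value outside its range is refused whole. "grip" is the closure, from 0 (fully open) to 1 (shut), set as the call begins (left out, the last holds). The fingers move at their own pace and stop on an object; "grip_force" is the grip in N (left out, the last holds). Time passes only in rows, so rows that do not move let the fingers close. It gives the time, the measured TCP pose, the force and the opening at its end, in the units of the state.
- manip.observe(): the state, without advancing time (a new reading comes with each control period).
- manip.get_image(name): name is "scene" or "top"; returns a dict with "img" (400x640x3 uint8, red, green, blue), "fx", "fy", "cx", "cy" (pixels), "rvec" (rotation vector, rad) and "tvec" (3), from world to camera coordinates, as OpenCV has them. Camera axes: x right, y down, z forward; pixel columns grow to the right and rows downward; lengths in m; the calibration is good to about 2 mm. A picture is of the moment at which its call begins. There is no depth.
- manip.job_done(): hands the job in, once; it reports no verdict.
The state is a dict: "time_s": time; "q": joint angles; "qd": joint speeds; "tau": joint torques, N m; "tool_pos": TCP position; "tcp_rot": TCP orientation; "wrist_force": force on the tool from outside, world axes, zero at the start; "torque": the same for the moment, N m; "width": finger opening in m.
Only numpy, scipy, OpenCV 4.12 (cv2) and the standard library are available. Lean on these libraries where they do the work, as an engineer would, in place of code of your own. Each camera call takes 0.05 s, during which the arm holds its last target. There are 200 camera calls.

TASK

A workmate is about to screw a lid stay onto the new plywood chest. Book out the tin of screws for the job: turn it where it stands on the scanner's foot plate until its paper label faces the scanner window squarely, and let go of it, standing upright. Then lift the chest's lid, which falls shut by itself, and hold it still, open at 45 degrees: finish while holding it there, and leave the glue bottle, tape measure and screwdriver where they are.

Things in the scene. Friction and masses are not known exactly. Their poses are not given: they have to be found in the camera images.
- chest: Open plywood chest, fixed to the bench, 220 mm deep (its x), 260 mm wide (y), 120 mm high, walls 12 mm. Origin: centre of its underside; +x points to the hinge side, -x to the front with the handle, z up. Its plywood lid, 220 x 260 x 12 mm, about 0.5 kg, lies closed on top at the start (lid top 132 mm above the bench).
- lid (a joint): Lid angle in rad: 0 closed, growing as the front edge rises; 45 degrees is 0.785; stop at 1.4. Nearly frictionless; the lid always falls shut when let go.
- lid_hinge (a point): Middle of the lid's hinge axis, on the top edge of the chest's far wall: 110 mm to the chest's +x and 120 mm above its underside. The axis runs along the chest's y. Does not move.
- lid_handle (a point): Middle of the lid's handle: a round steel bar, 12 mm thick, 120 mm long, parallel to the hinge axis, 45 mm in front of the lid's front edge on two legs; free air below and between. Lid closed: 126 mm above the bench, 265 mm in front of the hinge axis and 6 mm above it. Moves with the lid; pinched front to back, the bar can turn between the fingers.
- scanner: Label scanner, fixed to the bench: grey housing 50 x 80 mm, top 100 mm above the bench, on a steel foot plate 190 x 100 x 6 mm that reaches out in front of the window (to 170 mm from the origin along -x). Origin on the bench under the housing; the window looks along its -x; z up.
- scan_window (a point): Centre of the scanner's dark window, on the housing's front face, 32 mm to the scanner's -x from its origin, 62 mm above the bench.
- tin: Loose dark metal tin, 60 mm in diameter, 110 mm high, about 0.4 kg, upright on the foot plate (6 mm above the bench), its axis 110 to 120 mm in front of the scanner's origin. Origin: centre of its underside; +x points out through the middle of its paper label (label faces the window when tin x = scanner x direction). A paper strip on its top runs from the centre to the label's side.
- tin_label (a point): Middle of the paper label on the tin's side, 30 mm from the tin's axis, 56 mm above its underside.
- glue: White glue bottle, 60 mm in diameter, 170 mm high, standing loose on the bench, to be left alone. Origin at the centre of its underside.
- tape: Black tape measure, 75 x 34 x 68 mm, standing loose on the bench, to be left alone. Origin at the centre of its underside.
- driver: Screwdriver, 190 mm long, wooden handle, lying loose on the bench between chest and scanner, to be left alone. Lies along its x.
Things that resemble listed ones, but are neither listed nor needed, are in the scene too. What is meant by the tin is not yellow, and is the larger of those in its own colour.

How it is judged:
By the outcome, as a careful person would: the job done as asked, in the order asked, and still so for the second after the job is handed in, while the arm keeps its last pose, push and grip.
It also fails if it takes over 54 s, if anything falls off the work surface, if the arm or the gripper's body presses on something with over 40 N, if the wrist force passes 120 N, or if a joint passes its speed limit or range.

## Working session

There is one attempt and no reset: what is moved stays moved. The work goes in short steps, Python scripts to look and compute and a tool call to move; the robot and the scene stay as the last step left them, time stands still between calls to the robot, and variables do not carry over. Pictures are saved under pics/ and viewed, on a budget of 10 in all, crops included, one or two more only if the job needs it, and the job is handed in when it is done.

Besides the shell and the picture viewer there is one more tool, called after "Request:" as name(argument=value, ...), one argument or row to a line, values as JSON. step_arm: Moves the arm, as the interface text tells. Its arguments: {"type":"object","properties":{"deltas":{"type":"array","items":{"type":"array","items":{"type":"array","items":{"type":"number"}}}},"grip":{"type":"number"},"grip_force":{"type":"number"}},"required":["deltas"]}

```bash
ls; mkdir -p pics; python3 - <<'E'
from bench import manip
import cv2
print(manip.pinch_z); s=manip.observe(); print(s)
for n in("scene","top"):
    d=manip.get_image(n); cv2.imwrite(f"pics/{n}0.png",d["img"][:,:,::-1]); print({k:v for k,v in d.items() if k!="img"})
E
```

```text
pics
0.1547
{'time_s': 0.0, 'q': array([ 8.85267920e+01,  2.05921550e+01,  6.33500688e-01, -1.94307646e-02,
       -7.01355864e+01, -1.65075382e+01]), 'qd': array([-0.08601517, -0.04640952, -0.07281206,  0.00750001, -0.01237381,
       -0.02163431]), 'tau': array([ 1.40961827e-03, -5.83327460e+01,  2.93421936e+01,  6.93646610e+00,
       -5.92778975e-03,  5.90301099e-06]), 'tool_pos': array([0.20830679, 0.64185234, 0.40375541]), 'tcp_rot': array([[ 9.51124674e-01, -3.08806936e-01, -3.61133609e-04],
       [-3.08807105e-01, -9.51123281e-01, -1.63604637e-03],
       [ 1.61739882e-04,  1.66760469e-03, -9.99998596e-01]]), 'wrist_force': array([ 0.39264845, -0.19810501,  0.39760523]), 'torque': array([-0.00180775,  0.00713315, -0.00391837]), 'width': 0.08539889663837645}
{'fx': 438.55539249594653, 'fy': 438.55539249594653, 'cx': 322.3130470996672, 'cy': 205.81883010419844, 'rvec': array([ 2.14317811,  0.69561329, -0.35473256]), 'tvec': array([-0.471605  , -0.11804344,  1.70202254])}
{'fx': 435.2840400126412, 'fy': 435.2840400126412, 'cx': 321.6405979284622, 'cy': 201.55617130490384, 'rvec': array([ 2.1775881 , -2.13671046,  0.13692901]), 'tvec': array([-0.00334729,  0.6058749 ,  1.68683295])}
```

View pics/scene0.png

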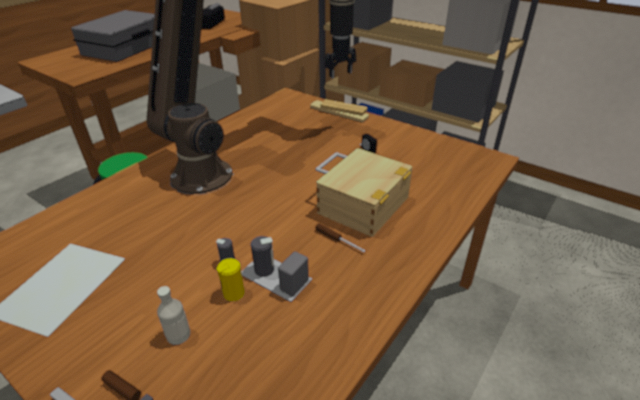

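View pics/top0.png

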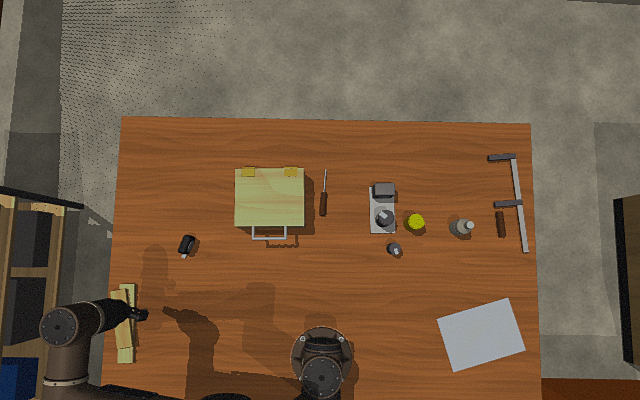

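The scene view shows the dark tin on the foot plate at about (263,257), with a smaller dark tin and a yellow tin beside it. In the top view the tin is at (385,217), the housing at (384,190), the chest at (270,197), the handle at (269,239) and the driver at (323,195). I'll zoom in on these.

```bash
cat > h.py <<'E'
from bench import manip
import cv2, numpy as np
def ray(d,u,v,z):
    R=cv2.Rodrigues(d["rvec"])[0]; t=np.array(d["tvec"]); c=-R.T@t
    r=R.T@np.array([(u-d["cx"])/d["fx"],(v-d["cy"])/d["fy"],1]); return c+r*(z-c[2])/r[2]
def proj(d,p): return cv2.projectPoints(np.array([p],float),d["rvec"],d["tvec"],np.array([[d["fx"],0,d["cx"]],[0,d["fy"],d["cy"]],[0,0,1.]]),None)[0].ravel()
E
python3 - <<'E'
from h import *
d=manip.get_image("top"); im=d["img"][:,:,::-1]
a=cv2.resize(im[155:265,355:435],None,fx=5,fy=5,interpolation=cv2.INTER_CUBIC)
b=cv2.resize(im[155:265,228:308],None,fx=5,fy=5,interpolation=cv2.INTER_CUBIC)
cv2.imwrite("pics/crop.png",np.hstack([b,a]))
g=d["img"].astype(int)
mx=g.max(2);mn=g.min(2)
# chest top colour
hsv=cv2.cvtColor(d["img"],cv2.COLOR_RGB2HSV)
m=((hsv[...,0]>22)&(hsv[...,0]<35)&(hsv[...,2]>140)).astype(np.uint8)
m[:, :220]=0;m[:,320:]=0
c=max(cv2.findContours(m,0,2)[0],key=cv2.contourArea); r=cv2.minAreaRect(c);print(r,[ray(d,*p,.132).round(4) for p in cv2.boxPoints(r)])
E
```

```text
((268.4999694824219, 195.99998474121094), (57.99999237060547, 68.99998474121094), 90.0) [array([0.7193, 0.3419, 0.132 ]), array([0.7244, 0.0811, 0.132 ]), array([0.5048, 0.0758, 0.132 ]), array([0.4999, 0.3323, 0.132 ])]
```

View pics/crop.png

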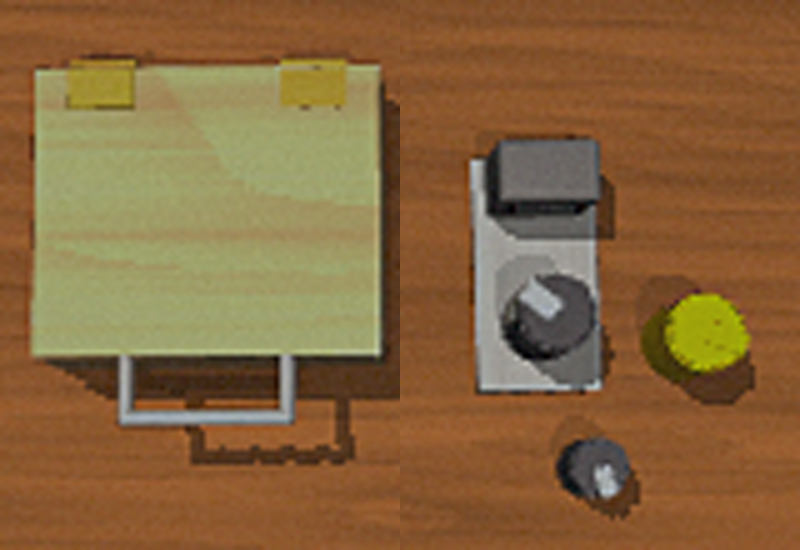

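```bash
cat > tin.py <<'E'
from h import *
def comps(m):
    n,l,s,c=cv2.connectedComponentsWithStats(m.astype(np.uint8)); return [(i,s[i],c[i]) for i in range(1,n) if s[i][4]>3],l
def run():
    d=manip.get_image("top"); big=cv2.resize(d["img"],None,fx=4,fy=4,interpolation=cv2.INTER_CUBIC)
    P=lambda u,v,z: ray(d,(u+.5)/4-.5,(v+.5)/4-.5,z)
    g=big.astype(int); sat=g.max(2)-g.min(2); v=g.mean(2)
    roi=np.zeros(v.shape,bool); roi[4*182:4*238,4*366:4*400]=1
    W=lambda m,z:[P(a,b,z)[:2].round(4) for a,b in m]
    light=roi&(v>140)&(sat<45)
    cs,l=comps(light)
    for i,s,c in sorted(cs,key=lambda k:-k[1][4])[:3]:
        r=cv2.minAreaRect(np.argwhere(l==i)[:,::-1].astype(np.float32)); bp=cv2.boxPoints(r)
        z=.006 if s[4]>3000 else .116
        w=np.array(W(bp,z)); e=w[1]-w[0]; f=w[2]-w[1]
        L=e if np.linalg.norm(e)>np.linalg.norm(f) else f
        print("light",s[4],z,"ctr",w.mean(0),"long axis",np.degrees(np.arctan2(L[1],L[0])).round(1),np.linalg.norm(L).round(4)); print(w.tolist())
    return d,big
if __name__=="__main__":
    d,big=run()
    g=big.astype(int)
    # housing top corners/plate edges by hand from crop
    q=lambda x,y,z: ray(d,355+(x-400)/5-.4,155+y/5-.4,z)[:2].round(4)
    print("tin",q(553,312,.116)); print("housing",[q(*p,.1) for p in((499,143),(599,141),(598,201),(499,203))])
    print("plate",[q(*p,.006) for p in((470,160),(477,391),(603,388))]); print("yellow",q(707,333,.11),"small",q(597,467,.08))
    h=lambda x,y,z: ray(d,228+x/5-.4,155+y/5-.4,z)[:2].round(4)
    print("lid",[h(*p,.132) for p in((35,68),(381,66),(382,355),(31,355))]); print("handle",[h(*p,.128) for p in((120,418),(295,416))])
    print("driver",ray(d,325,170,.01),ray(d,323,215,.01))
E
python3 tin.py
```

```text
light 5353 0.006 ctr [ 0.58325  -0.233975] long axis -178.3 0.1878
[[0.6745, -0.1815], [0.6796, -0.2801], [0.4919, -0.2858], [0.487, -0.1885]]
light 535 0.116 ctr [ 0.55255 -0.22115] long axis -131.4 0.0331
[[0.5565, -0.2026], [0.5705, -0.2149], [0.5486, -0.2397], [0.5346, -0.2274]]
light 59 0.116 ctr [ 0.4879  -0.26165] long axis -88.9 0.0103
[[0.4911, -0.2565], [0.4913, -0.2668], [0.4847, -0.2668], [0.4845, -0.2565]]
tin [ 0.542  -0.2323]
housing [array([ 0.6729, -0.1931]), array([ 0.676, -0.27 ]), array([ 0.6294, -0.2691]), array([ 0.6264, -0.1933])]
plate [array([ 0.6746, -0.1811]), array([ 0.4876, -0.1877]), array([ 0.4919, -0.2886])]
yellow [ 0.5288 -0.3496] small [ 0.4272 -0.2713]
lid [array([0.7147, 0.3395]), array([0.7213, 0.078 ]), array([0.5026, 0.072 ]), array([0.4977, 0.3329])]
handle [array([0.4524, 0.2656]), array([0.4563, 0.1357])]
driver [ 0.73889063 -0.00309469  0.01      ] [0.55511651 0.00165464 0.01      ]
```

Request:
step_arm(
  deltas=[
    [[12, 9, 0, 0], [23, 18, 0, 0], [23, 18, 0, 0], [23, 18, 0, 0], [23, 18, 0, 0], [23, 18, 0, 0], [23, 18, 0, 0], [23, 18, 0, 0], [23, 18, 0, 0], [23, 18, 0, 0], [23, 18, 0, 0], [23, 18, 0, 0], [23, 18, 0, 0], [23, 18, 0, 0], [23, 18, 0, 0], [23, 18, 0, 0], [23, 18, 0, 0], [23, 18, 0, 0], [20, 20, 0, 0], [15, 25, 0, 0]],
  ],
  grip=0,
)

```text
time_s: 1.87
tool_pos: [0.5147, 0.1629, 0.4045]
tcp_rot: [[0.951, -0.309, 0.0], [-0.309, -0.951, -0.0], [0.0, 0.0, -1.0]]
wrist_force: [0.7, -0.1, -0.3]
width: 0.0851
```

Request:
step_arm(
  deltas=[
    [[11, 25, 0, 0], [11, 25, 0, 0], [11, 25, 0, 0], [11, 25, 0, 0], [11, 25, 0, 0], [11, 25, 0, 0], [11, 25, 0, 0], [11, 25, 0, 0], [11, 25, 0, 0], [11, 25, 0, 0], [11, 25, 0, 0], [11, 25, 0, 0], [5, 15, 0, 0], [0, 0, 0, 0], [0, 0, 0, 0]],
  ],
)

```text
time_s: 3.12
tool_pos: [0.5463, -0.1785, 0.4044]
tcp_rot: [[0.95, -0.311, -0.001], [-0.311, -0.95, 0.0], [-0.001, 0.0, -1.0]]
wrist_force: [-0.7, 0.2, 0.4]
width: 0.0856
```

Request:
step_arm(
  deltas=[
    [[4, 18, 0, 0], [4, 18, 0, 0], [4, 18, 0, 0], [0, 0, 20, 0], [0, 0, 20, 0], [0, 0, 20, 0], [0, 0, 20, 0], [0, 0, 20, 0], [0, 0, 20, 0], [0, 0, 20, 0], [0, 0, 14, 0], [0, 0, 10, 0], [0, 0, 0, 0], [0, 0, 0, 0]],
  ],
)

```text
time_s: 4.28
tool_pos: [0.5418, -0.2321, 0.2408]
tcp_rot: [[0.951, -0.308, -0.001], [-0.308, -0.951, -0.0], [-0.0, 0.0, -1.0]]
wrist_force: [-0.2, -0.6, 0.4]
width: 0.0853
```

Request:
step_arm(
  deltas=[
    [[0, 0, 0, 0], [0, 0, 0, 0], [0, 0, 0, 0], [0, 0, 0, 0], [0, 0, 0, 0], [0, 0, 0, 0], [0, 0, 0, 0], [0, 0, 0, 0], [0, 0, 0, 0], [0, 0, 0, 0]],
  ],
  grip=1,
  grip_force=30,
)

```text
time_s: 5.12
tool_pos: [0.5421, -0.2329, 0.2421]
tcp_rot: [[0.951, -0.309, 0.002], [-0.309, -0.951, -0.001], [0.002, 0.0, -1.0]]
wrist_force: [-1.6, -1.9, 6.5]
width: 0.0583
```

Request:
step_arm(
  deltas=[
    [[0, 0, 0, 2.5], [0, 0, 0, 4], [0, 0, 0, 5], [0, 0, 0, 5], [0, 0, 0, 5], [0, 0, 0, 5], [0, 0, 0, 5], [0, 0, 0, 5], [0, 0, 0, 5], [0, 0, 0, 3], [0, 0, 0, 2], [0, 0, 0, 0], [0, 0, 0, 0], [0, 0, 0, 0]],
  ],
)

```text
time_s: 6.28
tool_pos: [0.5426, -0.2323, 0.2417]
tcp_rot: [[0.432, -0.902, 0.003], [-0.902, -0.432, -0.0], [0.001, -0.003, -1.0]]
wrist_force: [2.3, 4.6, 5.8]
width: 0.0584
```

Request:
step_arm(
  deltas=[
    [[0, 0, 0, 0], [0, 0, 0, 0], [0, 0, 0, 0], [0, 0, 0, 0], [0, 0, 0, 0], [0, 0, 0, 0], [0, 0, -10, 0], [0, 0, -20, 0], [0, 0, -25, 0], [0, 0, -25, 0], [0, 0, -25, 0], [0, 0, -25, 0], [0, 0, -20, 0], [0, 0, -10, 0], [-20, 0, 0, 0], [-30, 0, 0, 0], [-30, 0, 0, 0], [-30, 0, 0, 0], [-20, 0, 0, 0]],
  ],
  grip=0,
)

```text
time_s: 7.87
tool_pos: [0.4842, -0.1139, 0.4006]
tcp_rot: [[0.431, -0.902, -0.001], [-0.902, -0.431, 0.0], [-0.001, 0.0, -1.0]]
wrist_force: [-0.6, 0.2, -1.6]
width: 0.0854
```

```bash
python3 - <<'E'
from tin import *
d,big=run()
cv2.imwrite("pics/t1.png",cv2.resize(d["img"][165:250,355:435,::-1],None,fx=6,fy=6,interpolation=cv2.INTER_CUBIC))
s=manip.observe();print(s["time_s"],s["tool_pos"],s["tcp_rot"].round(3),s["q"])
E
```

```text
light 1194 0.116 ctr [ 0.5739 -0.2568] long axis -144.4 0.0786
[[0.595, -0.2193], [0.6166, -0.2486], [0.5527, -0.2943], [0.5313, -0.265]]
light 470 0.116 ctr [ 0.630975 -0.1754  ] long axis -167.0 0.0518
[[0.6543, -0.162], [0.6581, -0.1771], [0.6076, -0.1888], [0.6039, -0.1737]]
light 106 0.116 ctr [ 0.489775 -0.25975 ] long axis -88.8 0.0141
[[0.4948, -0.2527], [0.4951, -0.2668], [0.4847, -0.2668], [0.4845, -0.2527]]
7.9167 [ 0.48315388 -0.1125041   0.40080786] [[ 0.431 -0.902 -0.   ]
 [-0.902 -0.431  0.001]
 [-0.001 -0.    -1.   ]] [  9.60588546   3.68119163 -21.63094655  -0.07902653 -64.68707315
  15.96865761]
```

View pics/t1.png

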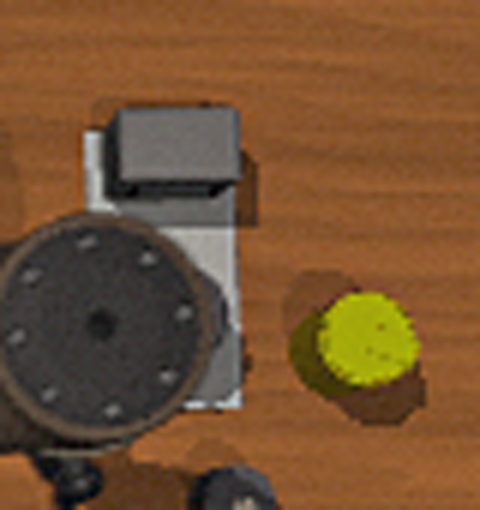

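Request:
step_arm(
  deltas=[
    [[-15, -5, 0, 0], [-25, -9, 0, 0], [-25, -9, 0, 0], [-25, -9, 0, 0], [-25, -9, 0, 0], [-25, -9, 0, 0], [-25, -9, 0, 0], [-25, -9, 0, 0], [-25, -10, 0, 0], [-25, -10, 0, 0], [-25, -10, 0, 0], [-25, -10, 0, 0], [-5, 5, 0, 4], [0, 0, 0, 5], [0, 0, 0, 5], [0, 0, 0, 5], [0, 0, 0, 4.8], [0, 0, 0, 0], [0, 0, 0, 0]],
  ],
  grip=0.6,
)

```text
time_s: 9.5
tool_pos: [0.4514, 0.1952, 0.4006]
tcp_rot: [[0.033, -0.999, -0.0], [-0.999, -0.033, -0.0], [0.0, 0.0, -1.0]]
wrist_force: [-0.1, 0.2, -0.0]
width: 0.0341
```

```bash
python3 - <<'E'
from tin import *
d,big=run()
a=cv2.resize(d["img"][165:250,355:435,::-1],None,fx=6,fy=6,interpolation=cv2.INTER_CUBIC)
e=manip.get_image("scene")
b=cv2.resize(e["img"][225:310,205:325,::-1],None,fx=6,fy=6,interpolation=cv2.INTER_CUBIC)[:,:300]
b=cv2.resize(e["img"][225:310,235:285,::-1],None,fx=6,fy=6,interpolation=cv2.INTER_CUBIC)
cv2.imwrite("pics/t2.png",np.hstack([a,b]))
s=manip.observe();print(s["time_s"],s["tool_pos"],s["tcp_rot"].round(3),s["width"])
E
```

```text
light 6110 0.006 ctr [ 0.583325 -0.234975] long axis -178.2 0.1879
[[0.6745, -0.1811], [0.6799, -0.2821], [0.4921, -0.2881], [0.4868, -0.1886]]
light 105 0.116 ctr [ 0.489775 -0.25975 ] long axis -88.8 0.0141
[[0.4948, -0.2527], [0.4951, -0.2668], [0.4847, -0.2668], [0.4845, -0.2527]]
light 8 0.116 ctr [ 0.576575 -0.2053  ] long axis -62.4 0.0026
[[0.5769, -0.2037], [0.5781, -0.206], [0.5762, -0.2069], [0.5751, -0.2046]]
9.6 [0.45147346 0.19522803 0.40061983] [[ 0.032 -0.999 -0.   ]
 [-0.999 -0.032 -0.   ]
 [ 0.     0.    -1.   ]] 0.034162518532179637
```

View pics/t2.png

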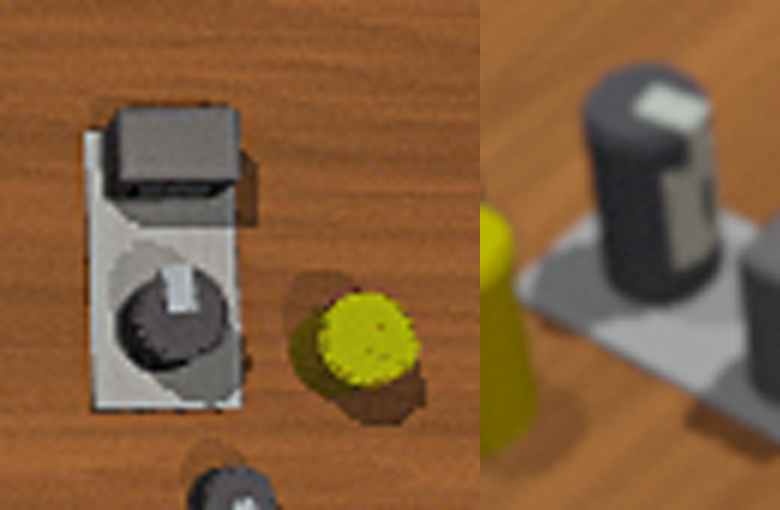

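The strip is at crop (180,290), pointing nearly at the housing. It may be a few degrees left of square, so I'll measure its side edges.

```bash
cat > strip.py <<'E'
from h import *
A=[]
for k in range(3):
    d=manip.get_image("top"); g=d["img"].mean(2)
    if k==0: print(g[206:220,378:394].astype(int))
    L=[];R=[]
    for v in range(211,217):
        x=np.arange(376,396); r=g[v,376:396]; 
        i=int(np.argmax(np.where((x>381)&(x<390),r,0))); t=(r[i]+np.sort(r[6:14])[0]*0+70)/2
        a=i
        while r[a]>t:a-=1
        b=i
        while r[b]>t:b+=1
        L.append(ray(d,x[a]+(t-r[a])/(r[a+1]-r[a]),v,.116)[:2]); R.append(ray(d,x[b]-(t-r[b])/(r[b-1]-r[b]),v,.116)[:2])
    for E in(L,R):
        E=np.array(E); A.append(np.degrees(np.arctan(np.polyfit(E[:,0],E[:,1],1)[0])))
    print(np.round(A[-2:],1),np.mean(L,0),np.mean(R,0))
print(np.mean(A))
E
python3 strip.py
```

```text
[[136 140 135 141 135 136 164 163 157 160 160 155 159 157 159 169]
 [137 139 142 136 139 132 135 158 157 157 161 155 157 160 157 171]
 [140 142 141 140 139 137 135 130 160 165 164 157 162 156 158 170]
 [138 137 145 141 155 161 168 170 170 124 168 163 160 157 157 172]
 [141 141 148  88 170 174 171 168 177  75  66 133 166 159 159 171]
 [151 139 107  64 133 167 173 170 180  85  65  68 112 165 162 173]
 [ 99  70  58  68  92 166 170 170 179 106  72  69  67 106 159 172]
 [ 51  51  73  74 112 175 174 168 179 127  81  71  74  61 158 171]
 [ 65  82  86  73  92 167 171 170 175 111  75  77  74  74 114 172]
 [ 53  77  79  71  55 174 178 174 180 149  87  79  72  73  60 168]
 [ 71  82  81  76  64 183 186 186 152 147  86  76  79  77  51 141]
 [ 65  86  80  77  71  78  80  76  70  77  78  75  81  74  51 140]
 [ 87  82  78  77  80  73  71  71  72  72  75  79  79  76  50 141]
 [ 38  76  77  79  77  78  78  80  78  78  78  81  79  74  58  99]]
[6.5 8.7] [ 0.55499375 -0.22153447] [ 0.55532711 -0.23904133]
[6.5 8.5] [ 0.55499252 -0.2214696 ] [ 0.55532738 -0.23905562]
[7.1 8.5] [ 0.55499171 -0.2214273 ] [ 0.55532831 -0.23910444]
7.630619788176726
```

```bash
cat > strip2.py <<'E'
from h import *
def m(name,box,lo,hi,label):
    d=manip.get_image(name); g=d["img"].mean(2); x0,x1,y0,y1=box
    w=np.clip((g-lo)/(hi-lo),0,1)
    if name=="scene": print(g[y0:y1,x0:x1].astype(int))
    pts=[];ww=[]
    for v in range(y0,y1):
        for u in range(x0,x1):
            if w[v,u]>.15: pts.append(ray(d,u,v,.116)[:2]); ww.append(w[v,u])
    p=np.array(pts);ww=np.array(ww); c=(p*ww[:,None]).sum(0)/ww.sum(); q=p-c
    C=(q*ww[:,None]).T@q/ww.sum(); e,V=np.linalg.eigh(C); a=V[:,1]*np.sign(V[0,1])
    print(name,"ctr",c.round(4),"yaw",np.degrees(np.arctan2(a[1],a[0])).round(1),"len,wid",np.sqrt(12*e[::-1]).round(4))
m("top",(382,388,209,217),75,172,0)
m("scene",(260,274,237,249),100,190,0)
E
python3 strip2.py
```

```text
top ctr [ 0.5592 -0.2297] yaw 9.1 len,wid [0.0306 0.0185]
[[ 86  84  82  84  85  83  85  90  94 101 107 111 111 110]
 [ 82  83  86  97 103  99  93  85  85  89  97 105 107 107]
 [ 83  86 101 127 142 139 127 109  95  87  88  95 104 106]
 [ 85  98 127 158 172 173 164 150 132 118 106 100 103 107]
 [ 97 127 157 178 186 187 183 176 169 162 147 131 123 115]
 [113 147 173 185 188 188 187 188 185 183 176 165 150 127]
 [111 144 167 178 184 186 187 187 189 187 185 174 152 123]
 [ 97 116 134 148 160 172 179 182 186 186 179 162 134 107]
 [ 85  92  98 108 123 137 150 161 170 174 163 142 117 101]
 [ 84  85  83  85  89  95 105 118 135 141 137 122 108 103]
 [ 77  79  77  74  72  69  69  76  87 103 111 112 108 111]
 [ 66  65  67  68  65  63  60  57  58  75  97 107 111 112]]
scene ctr [ 0.5602 -0.2267] yaw 6.9 len,wid [0.0323 0.0206]
```

Request:
step_arm(
  deltas=[
    [[15, -3, 0, 0], [28, -5, 0, 0], [28, -5, 0, 0], [28, -5, 0, 0], [28, -5, 0, 0], [28, -5, 0, 0], [28, -5, 0, 0], [28, -5, 0, 0], [28, -5, 0, 0], [28, -5, 0, 0], [28, -5, 0, 0], [28, -5, 0, 0], [28, -5, 0, 0], [28, -5, 0, 0], [28, -5, 0, 0], [23, -5, 0, 0], [0, -4, 0, 0], [0, 0, 0, 0], [0, 0, 0, 0]],
  ],
  grip=0,
)

```text
time_s: 11.43
tool_pos: [0.5463, -0.232, 0.4003]
tcp_rot: [[0.03, -1.0, -0.001], [-1.0, -0.03, 0.0], [-0.0, 0.001, -1.0]]
wrist_force: [-0.5, -0.1, -0.8]
width: 0.0854
```

Request:
step_arm(
  deltas=[
    [[0, 4, 10, 0], [0, 0, 20, 0], [0, 0, 20, 0], [0, 0, 20, 0], [0, 0, 20, 0], [0, 0, 20, 0], [0, 0, 20, 0], [0, 0, 16, 0], [0, 0, 10, 0], [0, 0, 3, 0], [0, 0, 0, 0], [0, 0, 0, 0]],
  ],
)

```text
time_s: 12.43
tool_pos: [0.5427, -0.2319, 0.2424]
tcp_rot: [[0.031, -1.0, 0.001], [-1.0, -0.031, -0.0], [0.0, -0.001, -1.0]]
wrist_force: [0.2, -1.0, 0.4]
width: 0.0855
```

Request:
step_arm(
  deltas=[
    [[0, 0, 0, 0], [0, 0, 0, 0], [0, 0, 0, 0], [0, 0, 0, 0], [0, 0, 0, 0], [0, 0, 0, 0], [0, 0, 0, 0], [0, 0, 0, 0], [0, 0, 0, 2], [0, 0, 0, 2], [0, 0, 0, 2], [0, 0, 0, 0], [0, 0, 0, 0], [0, 0, 0, 0], [0, 0, 0, 0]],
  ],
  grip=1,
  grip_force=30,
)

```text
time_s: 13.68
tool_pos: [0.5432, -0.232, 0.2427]
tcp_rot: [[-0.073, -0.997, 0.003], [-0.997, 0.073, -0.0], [-0.0, -0.003, -1.0]]
wrist_force: [0.8, 3.3, 6.2]
width: 0.0583
```

Request:
step_arm(
  deltas=[
    [[0, 0, 0, 0], [0, 0, 0, 0], [0, 0, 0, 0], [0, 0, 0, 0], [0, 0, 0, 0], [0, 0, 0, 0], [0, 0, -10, 0], [0, 0, -20, 0], [0, 0, -25, 0], [0, 0, -25, 0], [0, 0, -25, 0], [0, 0, -25, 0], [0, 0, -20, 0], [0, 0, -10, -3], [-15, 0, 0, -3], [-28, 0, 0, 0], [-28, 0, 0, 0], [-28, 0, 0, 0], [-28, 0, 0, 0], [-28, 0, 0, 0]],
  ],
  grip=0,
)

```text
time_s: 15.35
tool_pos: [0.5381, -0.0761, 0.4027]
tcp_rot: [[0.03, -1.0, 0.001], [-1.0, -0.03, 0.0], [-0.0, -0.001, -1.0]]
wrist_force: [0.9, 0.4, -0.2]
width: 0.086
```

Request:
step_arm(
  deltas=[
    [[-28, 4, 0, 0], [-28, 6, 0, 0], [-28, 8, 0, 0], [-28, 8, 0, 0], [-28, 9, 0, 0], [-28, 9, 0, 0], [-28, 9, 0, 0], [-28, 9, 0, 0], [-28, 9, 0, 0], [-20, 9, 0, 0], [0, 0, 0, 0], [0, 0, 0, 0]],
  ],
  grip=0.6,
)

```text
time_s: 16.35
tool_pos: [0.4499, 0.1931, 0.4025]
tcp_rot: [[0.033, -0.999, 0.001], [-0.999, -0.033, 0.001], [-0.0, -0.001, -1.0]]
wrist_force: [0.0, 0.6, -0.6]
width: 0.0342
```

```bash
python3 strip.py|tail -1; python3 strip2.py|grep yaw; python3 - <<'E'
from h import *
d=manip.get_image("top");e=manip.get_image("scene")
a=cv2.resize(d["img"][165:250,355:435,::-1],None,fx=6,fy=6,interpolation=cv2.INTER_CUBIC)
b=cv2.resize(e["img"][225:310,235:285,::-1],None,fx=6,fy=6,interpolation=cv2.INTER_CUBIC)
cv2.imwrite("pics/t3.png",np.hstack([a,b]))
s=manip.observe();print(s["time_s"],s["tool_pos"],s["tcp_rot"].round(3),s["width"])
E
```

```text
5.231971254704625
top ctr [ 0.56   -0.2307] yaw 1.6 len,wid [0.0288 0.018 ]
scene ctr [ 0.561 -0.228] yaw -1.8 len,wid [0.0321 0.0204]
16.7 [0.45065895 0.19160818 0.40176385] [[ 0.029 -1.     0.   ]
 [-1.    -0.029 -0.   ]
 [ 0.    -0.    -1.   ]] 0.03424458400632641
```

View pics/t3.png

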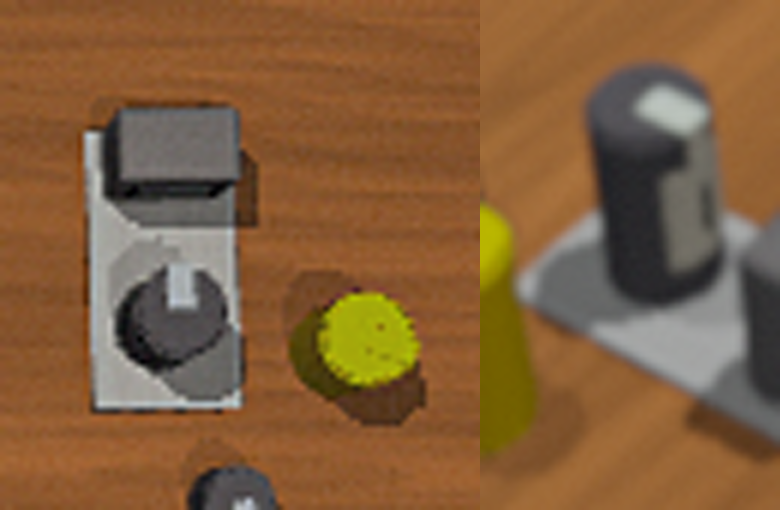

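The tin is upright with its strip pointing straight at the housing. The yaw measures 1.6 and -1.8 degrees by two methods and 5.2 by the coarser edge fit, against about 2 for the scanner. Now the lid.

Request:
step_arm(
  deltas=[
    [[-8, -4, 0, 0], [0, 0, 15, 0], [0, 0, 20, 0], [0, 0, 20, 0], [0, 0, 20, 0], [0, 0, 18, 0], [0, 0, 14, 0], [0, 0, 10, 0], [0, 0, 4, 0], [0, 0, 0, 0], [0, 0, 0, 0]],
  ],
)

```text
time_s: 17.62
tool_pos: [0.4545, 0.2007, 0.2811]
tcp_rot: [[0.03, -1.0, 0.0], [-1.0, -0.03, 0.0], [-0.0, -0.0, -1.0]]
wrist_force: [0.3, 0.7, 1.5]
width: 0.0339
```

Request:
step_arm(
  deltas=[
    [[0, 0, 0, 0], [0, 0, 0, 0], [0, 0, 0, 0], [0, 0, 0, 0], [0, 0, 0, 0], [0, 0, 0, 0], [0, 0, 0, 0], [0, 0, 0, 0]],
  ],
  grip=1,
  grip_force=50,
)

```text
time_s: 18.28
tool_pos: [0.4535, 0.2005, 0.2816]
tcp_rot: [[0.03, -1.0, -0.0], [-1.0, -0.03, 0.001], [-0.001, 0.0, -1.0]]
wrist_force: [-7.3, 2.0, 6.4]
width: 0.0101
```

```bash
python3 -c "
import numpy as np
t=np.radians(np.linspace(0,45,19));x=-.265*np.cos(t)+.006*np.sin(t);z=.265*np.sin(t)+.006*np.cos(t)
print([[0,round(-a*1e3,1),round(-b*1e3,1),0] for a,b in zip(np.diff(x),np.diff(z))])"
```

```text
[[0, np.float64(-0.5), np.float64(-11.6), 0], [0, np.float64(-1.0), np.float64(-11.5), 0], [0, np.float64(-1.5), np.float64(-11.5), 0], [0, np.float64(-2.0), np.float64(-11.4), 0], [0, np.float64(-2.5), np.float64(-11.3), 0], [0, np.float64(-3.0), np.float64(-11.2), 0], [0, np.float64(-3.5), np.float64(-11.0), 0], [0, np.float64(-4.0), np.float64(-10.9), 0], [0, np.float64(-4.4), np.float64(-10.7), 0], [0, np.float64(-4.9), np.float64(-10.5), 0], [0, np.float64(-5.3), np.float64(-10.3), 0], [0, np.float64(-5.8), np.float64(-10.0), 0], [0, np.float64(-6.2), np.float64(-9.7), 0], [0, np.float64(-6.6), np.float64(-9.5), 0], [0, np.float64(-7.0), np.float64(-9.2), 0], [0, np.float64(-7.4), np.float64(-8.9), 0], [0, np.float64(-7.8), np.float64(-8.5), 0], [0, np.float64(-8.2), np.float64(-8.2), 0]]
```

Request:
step_arm(
  deltas=[
    [[0, 1, -2, 0], [0, -0.2, -4, 0], [0, -0.3, -5.6, 0], [0, -0.5, -5.8, 0], [0, -0.5, -5.7, 0], [0, -0.7, -5.8, 0], [0, -0.8, -5.7, 0], [0, -1, -5.7, 0], [0, -1, -5.7, 0], [0, -1.2, -5.7, 0], [0, -1.3, -5.6, 0], [0, -1.5, -5.6, 0], [0, -1.5, -5.6, 0], [0, -1.7, -5.5, 0], [0, -1.8, -5.5, 0], [0, -1, -3, 0], [0, 0, 0, 0], [0, 0, 0, 0]],
  ],
)

```text
time_s: 19.78
tool_pos: [0.4678, 0.201, 0.3634]
tcp_rot: [[0.03, -1.0, -0.001], [-1.0, -0.03, 0.001], [-0.001, 0.001, -1.0]]
wrist_force: [-1.4, 5.5, -2.8]
width: 0.0102
```

Request:
step_arm(
  deltas=[
    [[0, -2.3, -6.2, 0], [0, -2.4, -6.1, 0], [0, -2.5, -6, 0], [0, -2.7, -6, 0], [0, -2.8, -5.9, 0], [0, -3, -5.9, 0], [0, -3.1, -5.8, 0], [0, -3.3, -5.7, 0], [0, -3.4, -5.6, 0], [0, -3.6, -5.5, 0], [0, -3.7, -5.4, 0], [0, -3.8, -5.3, 0], [0, -4, -5.2, 0], [0, -4.1, -5.1, 0], [0, -4.2, -5, 0], [0, -4.3, -4.9, 0], [0, -4.5, -4.8, 0], [0, -4.6, -4.7, 0], [0, -4.7, -4.6, 0], [0, 0, 0, 0]],
  ],
)

```text
time_s: 21.45
tool_pos: [0.5336, 0.2028, 0.4693]
tcp_rot: [[0.031, -1.0, -0.003], [-1.0, -0.031, 0.001], [-0.001, 0.003, -1.0]]
wrist_force: [-18.2, 6.1, 14.7]
width: 0.0101
```

Request:
step_arm(
  deltas=[
    [[0, 0, 0, 0], [0, 0, 0, 0], [0, 0, 0, 0], [0, 0, 0, 0]],
  ],
)

```text
time_s: 21.78
tool_pos: [0.533, 0.2028, 0.4687]
tcp_rot: [[0.031, -1.0, -0.003], [-1.0, -0.031, 0.001], [-0.001, 0.003, -1.0]]
wrist_force: [-17.4, 5.8, 13.9]
width: 0.0098
```

```bash
python3 - <<'E'
from h import *
d=manip.get_image("top");e=manip.get_image("scene")
a=cv2.resize(e["img"][120:320,220:440,::-1],None,fx=2,fy=2,interpolation=cv2.INTER_CUBIC)
b=cv2.resize(d["img"][150:250,225:400,::-1],None,fx=2,fy=2,interpolation=cv2.INTER_CUBIC)
c=np.zeros((400,350,3),np.uint8);c[:200]=b
cv2.imwrite("pics/l1.png",np.hstack([a,c]))
s=manip.observe();print(s["time_s"],s["tool_pos"],s["wrist_force"],s["width"],abs(s["qd"]).max())
p=s["tool_pos"]; 
for hx in(.718,.7195):
  r=np.array([hx-p[0],p[2]-.1547-.12]); print(np.hypot(*r),np.degrees(np.arctan2(r[1],r[0])-np.arctan2(.006,.265)))
E
python3 strip2.py|grep yaw
```

```text
21.8833 [0.53297429 0.20276688 0.46867977] [-16.31521085   6.18387321  12.38893263] 0.010116019043937894 0.10109908434720571
0.2680721247640612 45.05632733991329
0.26910962675374167 44.82523230665597
top ctr [ 0.56   -0.2307] yaw 1.7 len,wid [0.0288 0.0183]
scene ctr [ 0.561 -0.228] yaw -1.6 len,wid [0.0321 0.0203]
```

View pics/l1.png

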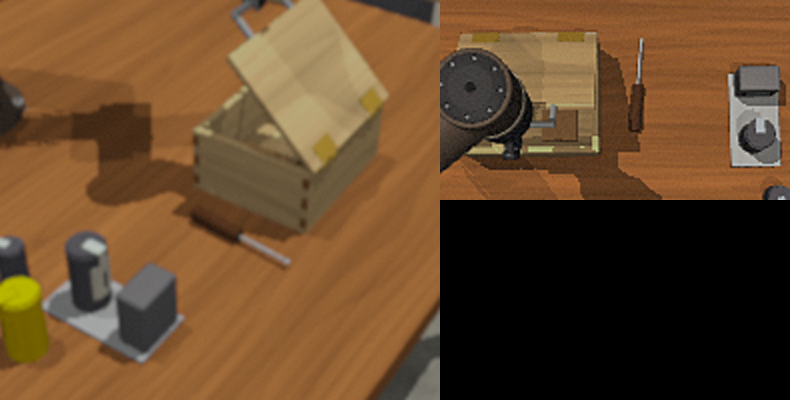

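Request:
step_arm(
  deltas=[
    [[0, 0.7, 0, 0], [0, 0.8, 0, 0], [0, 0, 0, 0], [0, 0, 0, 0], [0, 0, 0, 0], [0, 0, 0, 0]],
  ],
)

```text
time_s: 22.48
tool_pos: [0.5321, 0.2027, 0.468]
tcp_rot: [[0.031, -1.0, -0.003], [-1.0, -0.031, 0.001], [-0.001, 0.003, -1.0]]
wrist_force: [-11.3, 5.2, 8.2]
width: 0.0101
```

```bash
python3 - <<'E'
from h import *
e=manip.get_image("scene"); x0,y0=310,105
cv2.imwrite("pics/l2.png",cv2.resize(e["img"][y0:y0+100,x0:x0+110,::-1],None,fx=6,fy=6,interpolation=cv2.INTER_CUBIC))
s=manip.observe();print(s["time_s"],s["tool_pos"],s["wrist_force"])
a=np.radians(1.8);X=np.array([np.cos(a),np.sin(a),0]);Y=np.array([-np.sin(a),np.cos(a),0]);Z=np.array([0,0,1.])
for hx in(.715,.7185):
  H=np.array([hx,.2085,.12])
  for th in(42,45,48):
    t=np.radians(th);r=-X*np.cos(t)+Z*np.sin(t);n=X*np.sin(t)+Z*np.cos(t)
    print(hx,th,[((proj(e,H+.22*r+n*.012+Y*s_)-[x0,y0]+.5)*6).round(0).tolist() for s_ in(-.13,.13)],"hinge",[((proj(e,H+n*.012+Y*s_)-[x0,y0]+.5)*6).round(0).tolist() for s_ in(-.13,.13)])
E
```

```text
22.5333 [0.53209101 0.20278162 0.46804503] [-11.70040241   6.0330042    7.90120657]
0.715 42 [[124.0, 262.0], [380.0, 66.0]] hinge [[394.0, 606.0], [616.0, 374.0]]
0.715 45 [[139.0, 253.0], [394.0, 57.0]] hinge [[394.0, 607.0], [617.0, 375.0]]
0.715 48 [[153.0, 244.0], [409.0, 48.0]] hinge [[395.0, 608.0], [618.0, 376.0]]
0.7185 42 [[130.0, 264.0], [385.0, 68.0]] hinge [[400.0, 609.0], [622.0, 376.0]]
0.7185 45 [[144.0, 255.0], [400.0, 58.0]] hinge [[400.0, 610.0], [623.0, 377.0]]
0.7185 48 [[159.0, 246.0], [414.0, 50.0]] hinge [[401.0, 611.0], [623.0, 378.0]]
```

View pics/l2.png

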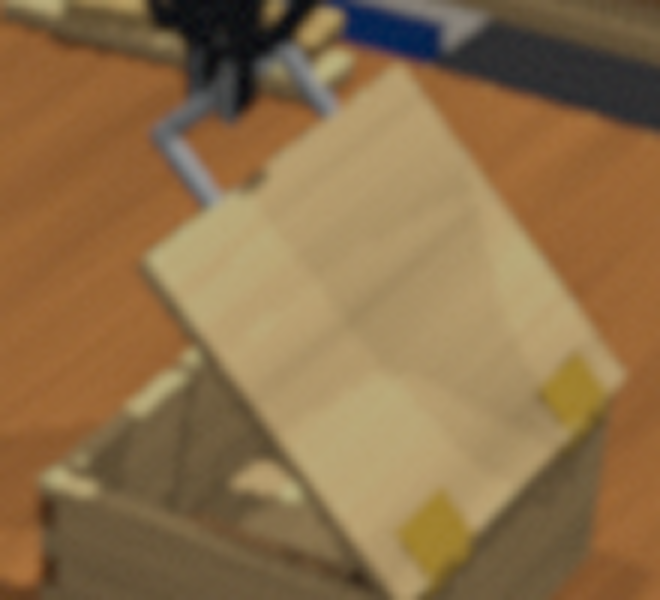

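The lid corners sit at (143,262), (402,64) and (625,377) in the crop, which fits 45 degrees to within about a degree. The arm is steady, so I'm handing in.

```bash
python3 - <<'E'
from bench import manip
s=manip.observe();print(s["time_s"],s["tool_pos"],abs(s["qd"]).max())
print(manip.job_done())
E
```

```text
22.5333 [0.53209101 0.20278162 0.46804503] 0.10719766599982308
the job is handed in; nothing more can be done
None
```

The tin is turned to face the scanner and the lid is being held open at about 45 degrees. I handed the job in at 22.5 s; no verdict is reported.

- **Tin:** I turned it on the foot plate in two goes, the second a 6° correction after checking the first. I let go and it stands upright. The last checks put its yaw at 1.7° from the top camera and -1.6° from the scene camera, against about 2° for the scanner. A coarser edge fit gave 5.2°, so a remaining error of 2–3° is possible.
- **Lid:** I lifted it by the handle along its arc, and the arm was holding still at hand-in. Just before a final 1.5 mm easing move, the tool position gave 44.8–45.1°. The lid corners in the picture after it fit about 44.5–45°. If the hinge is a few mm off my estimate, the angle could be half a degree higher.
- **Forces:** A steady wrist force of about 15 N remained at the end.
- **Left alone:** I never touched the glue bottle, tape measure or screwdriver. I didn't check the glue bottle or tape measure in the last pictures, but the screwdriver looked unmoved.

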